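# Creep the toy chest home under the shelf

### The arm

A 6-joint arm with a two-finger parallel gripper is mounted at the origin on the work surface. World frame = base frame: x ahead of the robot, y to its left, z up, the work surface at z = 0. Lengths are in m, angles in degrees, forces in N, time in s.
With the tool pointing down it reaches from about 0.35 to 0.775 m from the base axis. Payload 7.3 kg.
Tool frame: the origin (TCP) lies on the centre line of the jaws, within the pads' length; the fingertips stand 17 mm ahead of it and the grasp point (between the pads) lies 2 mm behind it; x points along the fingers, y is the direction in which the jaws open and shut, and the axes are right-handed (so a half turn about x gives the same grasp; the last joint's range is limited). The gripper opens to 92 mm and grips with 3 to 60 N. Pads are 19 mm wide; open, the fingers measure 130 mm over their backs; the gripper's body (75 mm by 190 mm) begins 47 mm behind the grasp point.
Start: joints at [60.791, 19.595, 87.324, -0, 73.075, -8.365], TCP at [0.187, 0.491, 0.244] pointing down, gripper open.
Joint ranges: [-145.02, 145.02], [-44.19, 115.74], [2.07, 154.8], [-57.11, 237.11], [16.16, 152.29], [-177.93, 177.93]. Speed limits (degrees/s): [147.25, 147.25, 180, 180, 180, 180].

### API

Orientations are given as [roll, pitch, yaw] about the fixed x, y, z axes, in that order (R = Rz(yaw) Ry(pitch) Rx(roll)).
In Python, from plant import manip, eyes gives the robot as it stands.
- The arm moves only by the shell command python3 -m creep 'ROWS' [FORCE]. ROWS is JSON, a list of rows, each an object of numbers: "dx", "dy", "dz": the shift along the tool's x, y, z in cm; "wx", "wy", "wz": the turn, a rotation vector about the tool's x, y, z in degrees; "hand": the closure, from 0 (fully open) to 1 (shut). In form: [{"dx": .., "dy": .., "dz": .., "wx": .., "wy": .., "wz": .., "hand": ..}, ...]. A call has 1 to 20 rows; each row is the pose to reach, as a shift and turn from the pose commanded when the call began, along the tool's axes at that moment; what a row does not reach only later rows make up. A row lasts 1/8 s, in which the tool goes at most 62.5 mm and 10.7 degrees, less where a joint would pass 70% of its speed; a pose out of reach is approached as far as the arm can. A call with a gripper value outside its range is refused whole. The fingers move at their own pace and stop on an object; FORCE is the grip in N (left out, the last holds). Time passes only in rows, so rows that repeat a pose let the fingers close. It gives the time, the measured TCP pose, the force and the opening at its end, in the units of the state.
- manip.state(): the state, without advancing time (a new reading comes with each control period).
- eyes.camera(name): name is "scene" or "top" or "wrist"; returns (picture, depth): 384x512x3 uint8, red, green, blue; 384x512 float32, m along the optical axis (not along the pixel's ray), 0 where there is no reading.
- eyes.get_calibration(name): a dict with "camera_matrix" (3x3 intrinsics, pixels), "rvec" (rotation vector, rad) and "tvec" (3), from world to camera coordinates, as OpenCV has them; the wrist camera has in their place "hand_eye" (4x4, takes a point from camera to tool coordinates, whose origin is the TCP and whose axes are the tool frame's). Camera axes: x right, y down, z forward; pixel columns grow to the right and rows downward; lengths in m; the calibration is good to about 2 mm. A picture is of the moment at which its call begins: read the wrist's pose just before it. get_calibration takes no time and is no camera call.
- manip.hand_in(): hands the job in, once; it reports no verdict.
The state is a dict: "clock": time; "joint_positions": joint angles; "qvel": joint speeds; "joint_torque": joint torques, N m; "eef_pos": TCP position; "eef_rot": TCP orientation; "ft_force": force on the tool from outside, world axes, zero at the start; "moment": the same for the moment, N m; "gripper_width": finger opening in m.
Only numpy, scipy, OpenCV 4.12 (cv2) and the standard library are available. Lean on these libraries where they do the work, as an engineer would, in place of code of your own. Each camera call takes 0.05 s, during which the arm holds its last target.

### The job

Creep the heavy toy chest back under the low bamboo shelf by pushing its left and right wooden corner posts in turn with the fingertips, a little at a time, until its whole back edge is snug against the shelf's back rail. Do not let it slew more than about 15 degrees from the shelf, do not push on its yellow front panel or latch, and do not ram the rail. The red egg cup must stay standing on the lid, and the other toys must be left alone.

Things in the scene. Friction and masses are not known exactly. Their poses are not given: they have to be found in the camera images.
- shelf: Low bamboo shelf fixed to the bench, open in front and behind. Origin: on the bench (z = 0) under the middle of its back rail's near face; x points straight into the shelf, the way the chest must go, y left, z up. Two side panels, inner faces at y = -160 and +160, x from -120 to +12; bearers 155 to 175 high run on them out to x = -160.
- rail_face (a point): Middle of the near face of the back rail, 15 mm above the bench; axes as the shelf's.
- chest: Toy chest: blue box, flat pale lid fixed shut, 130 deep (x), 200 wide (y), 100 high, about 1.4 kg; mass varies by a quarter, friction by a fifth. Slides flat on the bench under 3 to 18 N. Origin under its centre at bench height; x from its front (robot side) to its back, y to its left. Starts skewed up to 6 degrees, its back 85 to 115 mm short of the rail.
- left_post: Pale wooden corner post on the chest's front, left end (+y): 25 (x) by 34 (y) by 87 high, under a 12 mm lid ear. Origin at its centre, 44 mm above the bench; its front face is 12.5 mm from the origin in the chest's -x, 25 mm proud of the lid's middle and of the yellow panel. Push here.
- right_post: The same post at the right end (-y) of the chest's front; post centres are 166 mm apart. Push here. A push on one post turns the chest about a point some 60 mm beyond its centre: about 150 mm of push per radian; the other post comes back by about a quarter of the push.
- front_panel: Thin yellow panel (130 wide, 80 high) between the posts, with the orange plastic latch (28 wide, 34 high, 83 at its top) that stands 11 mm out of it at its middle, 14 mm behind the line of the posts' faces. Origin at the bench, middle of the panel's back. Not to be pushed on.
- rear_left (a point): Left end of the chest's back edge, 15 mm above the bench: 65 mm behind and 100 mm left of the chest's origin.
- rear_right (a point): Right end of the chest's back edge, 15 mm above the bench: 65 mm behind and 100 mm right of the chest's origin.
- egg_cup: Glossy red egg cup, 47 across, 45 high, 60 g, standing loose on the chest's lid (lid top at 100). Origin: centre of its foot.
- bucket: Turquoise plastic bucket, 110 across, 110 high, loose. Bystander. Origin under its centre.
- cube: Natural wooden cube, 45 mm, loose. Bystander. Origin under its centre.
- spade: Yellow silicone spade, 200 long, lying on the bench along its x. Bystander.
- beaker: Green plastic beaker, 64 across, 70 high, loose. Bystander. Origin under its centre.
- car: Red toy car with white cab, 90 long (x), 53 wide, 53 high. Bystander. Origin under its centre.
- back_rail: The shelf's back rail, a rigid fixed bar 30 high, 320 long, 14 thick, standing on the bench; frame as the shelf's. The chest must come to rest against it, pressed with no more than about 30 N.
- slat_edge (a point): Middle of the lower front edge of the shelf's nearest slat, at x = -160, z = 175 of the shelf. Its top: three slats along y, 22 wide, 14 thick, 47 gaps, 356 long. With the chest home this edge juts 30 mm out in front of the chest, so an upright gripper strikes it some 50 mm too soon: lean the tool about 40 degrees, fingers pointing forward and down.

How it is judged (in metres and radians):
On the way, in this order (a step that is already met when the one before it is completed fails the run):
1. the left corner post has been pushed (contact force between the fingers and left_post above 1 N), for 0.1 s.
2. after that the right corner post has been pushed (contact force between the fingers and right_post above 1 N), for 0.1 s.
3. after that the left corner post has been pushed again (contact force between the fingers and left_post above 1 N), for 0.1 s.
At the end, for the whole second after the job is handed in: Both ends of the chest's back edge are within 6 mm of the back rail's face, the chest stands flat and still between the side panels, the egg cup stands upright and still on the lid, and the other toys are within 25 mm of where they were (x of each of rear_left, rear_right in the frame of rail_face above -0.006 m and y of chest in the frame of shelf between -0.05 and 0.05 m and angle between chest's own z axis and vertical below 0.03 rad and linear speed of chest below 0.01 m/s and angle between egg_cup's own z axis and vertical below 0.15 rad and z of egg_cup in the frame of chest above 0.095 m and linear speed of egg_cup below 0.02 m/s and distance of each of bucket, cube, spade, beaker, car from where it was at the start of the episode below 0.025 m); the robot touches nothing.
It fails at once if the chest slews more than 18 degrees from the shelf's direction (angle between the x axis of chest and the x axis of shelf, either way round above 0.315 rad).
It fails at once if the front panel or its latch is pushed (over 4 N), or the chest is pushed with the arm or the gripper's body instead of the fingers (over 5 N) (contact force between the fingers and front_panel above 4 N or contact force between the arm and chest above 5 N).
It fails at once if the chest is rammed into the back rail (over 45 N) (contact force between chest and back_rail above 45 N).
It fails at once if the egg cup falls over or off the lid (angle between egg_cup's own z axis and vertical above 0.6 rad or z of egg_cup in the frame of chest below 0.08 m).
It fails at once if another toy is moved by more than 25 mm (distance of any of bucket, cube, spade, beaker, car from where it was at the start of the episode above 0.025 m).
It also fails if it takes over 69 s, if anything falls off the work surface, if the arm or the gripper's body presses on something with over 40 N, if the wrist force passes 120 N, or if a joint passes its speed limit or range.

## Working session

There is one attempt and no reset: what is moved stays moved. The work goes in short steps, Python scripts to look and compute and a shell command to move; the robot and the scene stay as the last step left them, time stands still between calls to the robot, and variables do not carry over. Pictures are saved under pics/ and viewed, and the job is handed in when it is done.

```bash
ls; mkdir -p pics
cat > h.py <<'E'
import numpy as np, cv2
from plant import manip, eyes
def snap(n,f):
    s=manip.state(); p,d=eyes.camera(n); cv2.imwrite('pics/'+f,p[:,:,::-1]); np.savez('pics/'+f[:-4]+'.npz',p=p,d=d); return s,p,d
def world(n,uvz):
    c=eyes.get_calibration(n);K=c['camera_matrix'];R=cv2.Rodrigues(np.array(c['rvec'],float))[0];t=np.array(c['tvec'],float).ravel()
    uvz=np.atleast_2d(uvz).astype(float)
    r=np.c_[uvz[:,:2],np.ones(len(uvz))]@np.linalg.inv(K).T*uvz[:,2:]
    return (r-t)@R
def plane(n,uv,z):
    o=world(n,np.c_[np.atleast_2d(uv),np.zeros(len(np.atleast_2d(uv)))]);p=world(n,np.c_[np.atleast_2d(uv),np.ones(len(np.atleast_2d(uv)))])
    d=p-o; return o+d*((z-o[:,2])/d[:,2])[:,None]
E
python3 - <<'E'
from h import *
for n in ['scene','top','wrist']: snap(n,n+'0.png')
s=manip.state();print(s['clock'],s['eef_pos'],s['eef_rot'],s['ft_force'])
for n in ['scene','top']: print(world(n,[0,0,0]),eyes.get_calibration(n)['camera_matrix'])
E
```

```text
pics
0.15 [0.18663173 0.49040087 0.24320489] [ -98.31766007   89.93382352 -119.16035901] [-0.19762022 -0.8919254   0.50198467]
[[ 1.17719537 -0.35258104  1.1199993 ]] [[484.71501214   0.         260.81916091]
 [  0.         484.71501214 193.49080688]
 [  0.           0.           1.        ]]
[[0.41090133 0.00770475 1.19246264]] [[403.79648468   0.         263.60859646]
 [  0.         403.79648468 197.11867632]
 [  0.           0.           1.        ]]
```

View pics/scene0.png

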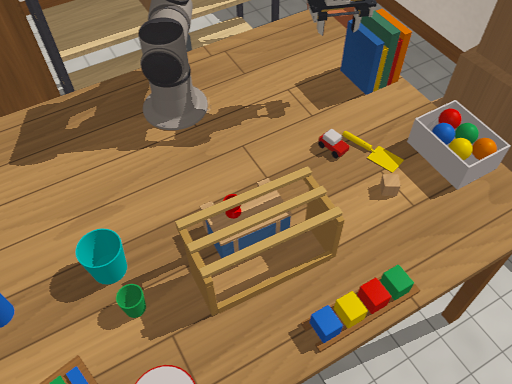

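View pics/top0.png

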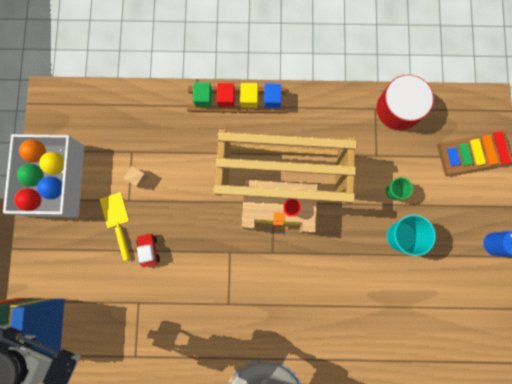

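View pics/wrist0.png

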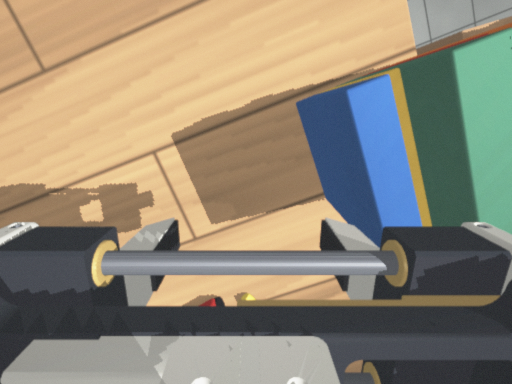

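The top view shows the shelf at pixels (215-355, 130-203), the chest's lid at (242-317, 182-233) with the cup at (292,207), and the robot base at the bottom. Next I'll measure from depth.

Run:
```python
from h import *
f=np.load('pics/top0.npz');p,d=f['p'],f['d']
v,u=np.mgrid[0:384,0:512]
P=world('top',np.c_[u.ravel(),v.ravel(),d.ravel()]).reshape(384,512,3)
roi=np.zeros((384,512),bool);roi[115:245,205:365]=1
def rect(m,name,z):
    n,l,st,c=cv2.connectedComponentsWithStats(m.astype(np.uint8))
    for i in range(1,n):
        if st[i,4]<60: continue
        w=P[l==i]; r=cv2.minAreaRect((w[:,:2]*1000).astype(np.float32))
        print(name,st[i],'z',np.median(w[:,2]).round(4),'rect',np.round(r[0],1),np.round(r[1],1),round(r[2],2), np.round(cv2.boxPoints(r)).tolist())
z=P[:,:,2]
rect(roi&(z>.18)&(z<.2),'slat',.189)
rect(roi&(z>.09)&(z<.11),'lid',.1)
rect(roi&(z>.02)&(z<.04),'rail',.03)
rect(roi&(z>.135)&(z<.16),'cup',.145)
rect(roi&(z>.06)&(z<.088),'latch',.083)
im=cv2.resize(p[115:245,205:365,::-1],None,fx=5,fy=4.6,interpolation=cv2.INTER_CUBIC);cv2.imwrite('pics/topz.png',im)
f=np.load('pics/scene0.npz')['p'];cv2.imwrite('pics/scz.png',cv2.resize(f[160:310,170:350,::-1],(780,600),interpolation=cv2.INTER_CUBIC))
```

```text
slat [ 218  133  138   17 1209] z 0.1867 rect [698.4 -46.2] [353.3  23.6] 87.38 [[679.0, -222.0], [702.0, -223.0], [718.0, 130.0], [695.0, 131.0]]
slat [ 216  159  140   17 1227] z 0.1869 rect [629.4 -44. ] [355.3  22.8] 87.29 [[610.0, -221.0], [632.0, -222.0], [649.0, 133.0], [626.0, 134.0]]
slat [ 213  185  142   18 1254] z 0.1871 rect [560.7 -40.3] [355.3  22.7] 87.4 [[541.0, -217.0], [564.0, -218.0], [580.0, 137.0], [557.0, 138.0]]
lid [245 180  72  11 468] z 0.098 rect [595.2 -35.4] [196.3  19.4] 86.96 [[580.0, -133.0], [600.0, -134.0], [610.0, 62.0], [591.0, 63.0]]
lid [ 241  196   76   36 1657] z 0.0982 rect [518.1 -31.7] [200.1  86.3] 87.13 [[470.0, -129.0], [556.0, -134.0], [566.0, 66.0], [480.0, 70.0]]
rail [230 144 109  22 574] z 0.0274 rect [715.4 -49.1] [322.6  45.7] 81.44 [[669.0, -205.0], [714.0, -212.0], [762.0, 107.0], [717.0, 114.0]]
cup [283 199  18  17 246] z 0.1435 rect [531.4 -63.4] [42.6 44.8] 1.34 [[510.0, -42.0], [511.0, -86.0], [553.0, -85.0], [552.0, -41.0]]
```

View pics/topz.png

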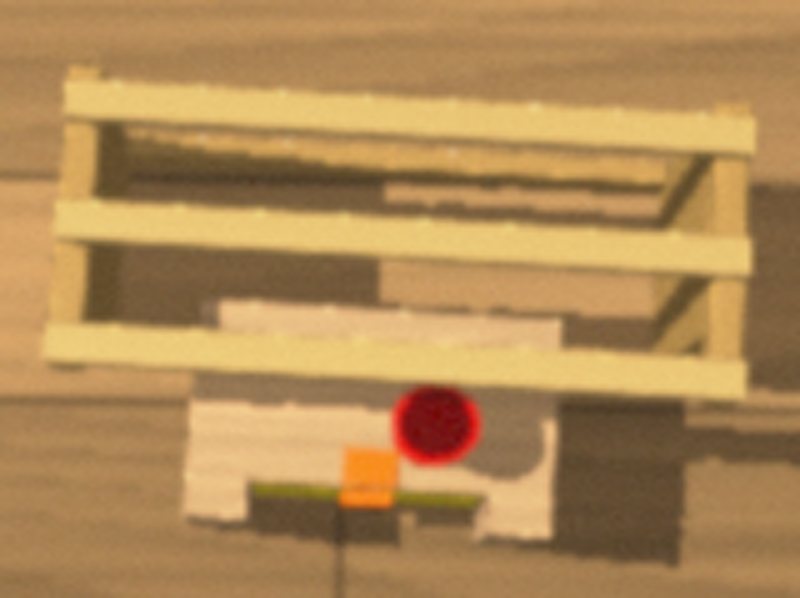

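View pics/scz.png

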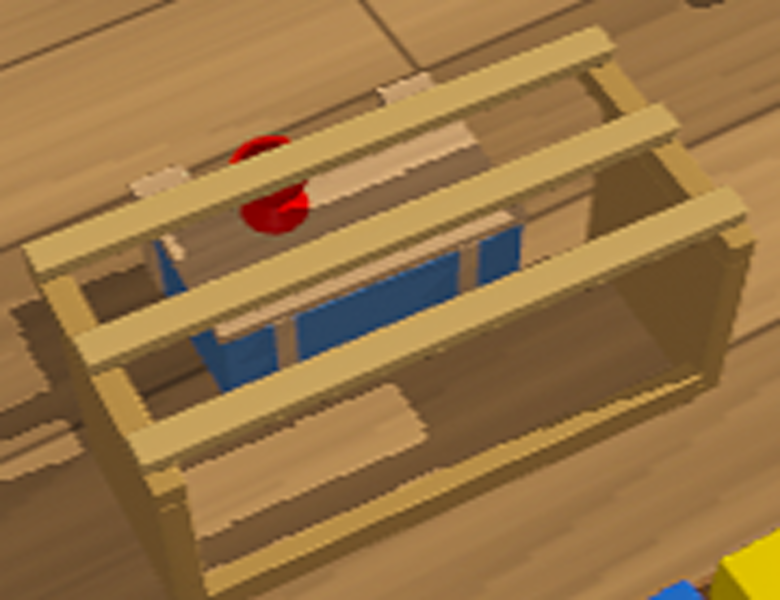

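```bash
cat >> h.py <<'E'
from scipy.spatial.transform import Rotation as Ro
YAW=np.radians(-2.65); SO=np.array([.7093,-.0473,0])
RS=Ro.from_euler('z',YAW).as_matrix()
def goal(sx,sy,sz,lean=40,flip=1):
    l=np.radians(lean); x=np.array([np.sin(l),0,-np.cos(l)]); y=np.array([0,flip,0.]); 
    return RS@np.array([sx,sy,sz])+SO, RS@np.c_[x,y,np.cross(x,y)]
def cur():
    s=manip.state(); return np.array(s['eef_pos']),Ro.from_euler('xyz',s['eef_rot'],degrees=True).as_matrix(),s
def rel(p,R,p0,R0):
    return np.round(R0.T@(p-p0)*100,2),np.round(Ro.from_matrix(R0.T@R).as_rotvec(degrees=True),1)
def toshelf(p): return RS.T@(np.asarray(p)-SO)
E
python3 - <<'E'
from h import *
p0,R0,s=cur()
print(R0.round(2))
f=np.array([[.475,-.0295,0]]);print('front mid shelf',toshelf(f[0]),'left post',toshelf([.4755+.0,.054,0]))
for fl in (1,-1):
  for sx in (-.31,):
    p,R=goal(sx,.093,.2,40,fl); print(fl,p.round(3),rel(p,R,p0,R0))
E
```

```text
[[-0.    0.36  0.93]
 [-0.    0.93 -0.36]
 [-1.   -0.   -0.  ]]
front mid shelf [-0.23487242  0.00694817  0.        ] left post [-0.23823355  0.09038199  0.        ]
1 [0.404 0.06  0.2  ] (array([  4.35, -32.49,  35.62]), array([-17.4, -39.7,   6.4]))
-1 [0.404 0.06  0.2  ] (array([  4.35, -32.49,  35.62]), array([152.9,   9. ,  55.7]))
```

```bash
python3 -m creep '[{"dx":0,"dy":-10,"dz":11,"wx":-5,"wy":-12,"wz":2,"hand":1},{"dx":0,"dy":-10,"dz":11,"wx":-5,"wy":-12,"wz":2,"hand":1},{"dx":0,"dy":-10,"dz":11,"wx":-5,"wy":-12,"wz":2,"hand":1},{"dx":4.35,"dy":-32.5,"dz":35.6,"wx":-17.4,"wy":-39.7,"wz":6.4,"hand":1},{"dx":4.35,"dy":-32.5,"dz":35.6,"wx":-17.4,"wy":-39.7,"wz":6.4,"hand":1},{"dx":4.35,"dy":-32.5,"dz":35.6,"wx":-17.4,"wy":-39.7,"wz":6.4,"hand":1},{"dx":4.35,"dy":-32.5,"dz":35.6,"wx":-17.4,"wy":-39.7,"wz":6.4,"hand":1},{"dx":4.35,"dy":-32.5,"dz":35.6,"wx":-17.4,"wy":-39.7,"wz":6.4,"hand":1},{"dx":4.35,"dy":-32.5,"dz":35.6,"wx":-17.4,"wy":-39.7,"wz":6.4,"hand":1},{"dx":4.35,"dy":-32.5,"dz":35.6,"wx":-17.4,"wy":-39.7,"wz":6.4,"hand":1},{"dx":4.35,"dy":-32.5,"dz":35.6,"wx":-17.4,"wy":-39.7,"wz":6.4,"hand":1},{"dx":4.35,"dy":-32.5,"dz":35.6,"wx":-17.4,"wy":-39.7,"wz":6.4,"hand":1}]' 20
cat > st.py <<'E'
from h import *
import sys
p0,R0,s=cur()
print('t',round(s['clock'],2),'shelf mm',(toshelf(p0)*1000).round(1),'F',(RS.T@np.array(s['ft_force'])).round(1),'w',round(s['gripper_width'],3))
if len(sys.argv)>3:
    a=[float(x)/1000 for x in sys.argv[1:4]]; p,R=goal(*a); print('rel',*rel(p,R,p0,R0))
E
python3 st.py -310 90 53
python3 - <<'E'
from h import *
snap('scene','scene1.png');snap('top','top1.png');print(np.round(manip.state()['joint_positions'],1))
a=cv2.imread('pics/scene1.png')[60:360,90:490];b=cv2.imread('pics/top1.png')[100:400,130:430]
cv2.imwrite('pics/m1.png',np.hstack([cv2.resize(a,(500,375)),cv2.resize(b,(300,375))[:, :]]))
E
```

```text
clock: 1.65
eef_pos: [0.3999, 0.0582, 0.2292]
eef_rot: [0.2, 51.7, -2.5]
ft_force: [-0.9, 0.1, -1.3]
gripper_width: 0.0007
t 1.65 shelf mm [-314.    91.1  229.2] F [-0.9  0.1 -1.3] w 0.001
rel [ 14.08  -0.14 -10.6 ] [-0.1 -1.7 -0.1]
[-2.700e+00 -8.100e+00  1.336e+02  1.000e-01  1.620e+01 -8.990e+01]
```

View pics/m1.png

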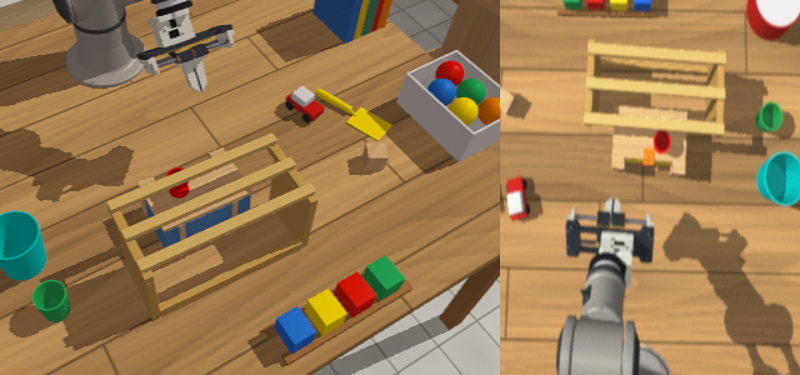

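The tool is over the bench in front of the chest, with joint 5 at its lower limit. Going down and forward should free it.

```bash
python3 -m creep '[{"dx":7,"dy":-0.1,"dz":-5.3,"wy":-1.7,"hand":1},{"dx":14,"dy":-0.1,"dz":-10.6,"wy":-1.7,"hand":1},{"dx":14,"dy":-0.1,"dz":-10.6,"wy":-1.7,"hand":1},{"dx":14,"dy":-0.1,"dz":-10.6,"wy":-1.7,"hand":1},{"dx":14,"dy":-0.1,"dz":-10.6,"wy":-1.7,"hand":1},{"dx":14,"dy":-0.1,"dz":-10.6,"wy":-1.7,"hand":1}]'
python3 st.py -280 90 53
python3 - <<'E'
from h import *
print(np.round(manip.state()['joint_positions'],1))
E
```

```text
t 1.75 shelf mm [-313.7   90.8  229.4] F [-0.5  0.1 -0.1] w 0.001
rel [15.94 -0.11 -8.29] [-0.2 -1.7 -0. ]
[-2.700e+00 -8.100e+00  1.336e+02  1.000e-01  1.620e+01 -8.990e+01]invalid input at $[0]: expected keys dx, dy, dz, wx, wy, wz, hand
```

All keys are needed in every row, so I'll repeat the move with them.

```bash
python3 -m creep '[{"dx":8,"dy":-0.1,"dz":-4,"wx":0,"wy":0,"wz":0,"hand":1},{"dx":15.9,"dy":-0.1,"dz":-8.3,"wx":0,"wy":-1.7,"wz":0,"hand":1},{"dx":15.9,"dy":-0.1,"dz":-8.3,"wx":0,"wy":-1.7,"wz":0,"hand":1},{"dx":15.9,"dy":-0.1,"dz":-8.3,"wx":0,"wy":-1.7,"wz":0,"hand":1},{"dx":15.9,"dy":-0.1,"dz":-8.3,"wx":0,"wy":-1.7,"wz":0,"hand":1},{"dx":15.9,"dy":-0.1,"dz":-8.3,"wx":0,"wy":-1.7,"wz":0,"hand":1}]'
python3 st.py -270 90 53
python3 - <<'E'
from h import *
print(np.round(manip.state()['joint_positions'],1))
E
```

```text
clock: 2.5
eef_pos: [0.3981, 0.0122, 0.1724]
eef_rot: [5.6, 52.3, 4.2]
ft_force: [0.7, 0.1, 0.5]
gripper_width: 0.0002
t 2.5 shelf mm [-313.6   45.1  172.4] F [0.7 0.1 0.5] w 0.0
rel [12.42  3.58 -3.82] [-0.3 -2.5 -4.2]
[ -21.2   -1.3  140.6   69.7   16.2 -173.9]
```

```bash
cat > kin.py <<'E'
from h import *
from scipy.optimize import least_squares
def fk(q,P):
    a,b,h,L,e=P; q=np.radians(q)
    E=lambda ax,t:Ro.from_euler(ax,t).as_matrix()
    R=E('z',q[0]); 
    R2=R@E('y',q[1]); R3=R2@E('y',q[2]);   # link dir = R@z
    p=np.array([0,0,h])+R2@[0,0,a]+R3@[e,0,b]
    R5=R3@E('z',q[3])@E('y',q[4])@E('z',q[5])
    return p+R5@[0,0,L],R5
data=[([60.791,19.595,87.324,0,73.075,-8.365],[.187,.491,.244],[-98.3,89.93,-119.16]),
([-2.7,-8.1,133.6,.1,16.2,-89.9],[.3999,.0582,.2292],[.2,51.7,-2.5]),
([-21.2,-1.3,140.6,69.7,16.2,-173.9],[.3981,.0122,.1724],[5.6,52.3,4.2])]
def fit():
    f=lambda P:np.concatenate([fk(q,P)[0]-p for q,p,_ in data])
    return least_squares(f,[.42,.4,.18,.22,0.])
if __name__=='__main__':
    r=fit();print(r.x.round(4),(r.fun*1000).round(1))
    for q,p,e in data:
        R=fk(q,r.x)[1];T=Ro.from_euler('xyz',e,degrees=True).as_matrix();print((R.T@T).round(2).tolist())
E
python3 kin.py
```

```text
[0.562  0.3863 0.3234 0.4018 0.1271] [ 67.3 -36.2 -26.9  10.1 -77.3   7.6 -19.9 -46.1  19.3]
[[0.0, -1.0, 0.0], [0.0, -0.0, -1.0], [1.0, 0.0, 0.0]]
[[-0.0, -1.0, -0.0], [0.0, 0.0, -1.0], [1.0, -0.0, 0.0]]
[[-0.0, -1.0, -0.0], [0.0, 0.0, -1.0], [1.0, -0.0, 0.0]]
```

```bash
python3 - <<'E'
import re
s=open('kin.py').read()
s=s.replace("a,b,h,L,e=P","a,b,h,L,c=P").replace("R3@[e,0,b]","R3@[0,c,b]")
s=s.replace(".22,0.]",".22,.077]")
open('kin.py','w').write(s)
E
python3 kin.py
```

```text
[0.532  0.3549 0.132  0.284  0.0781] [-2.4 -0.8  1.9 -6.7  1.6  0.5  7.9 -6.2 -2.3]
[[0.0, -1.0, 0.0], [0.0, -0.0, -1.0], [1.0, 0.0, 0.0]]
[[-0.0, -1.0, -0.0], [0.0, 0.0, -1.0], [1.0, -0.0, 0.0]]
[[-0.0, -1.0, -0.0], [0.0, 0.0, -1.0], [1.0, -0.0, 0.0]]
```

```bash
cat > ik.py <<'E'
from kin import *
P=fit().x
C=np.array([[0,-1,0],[0,0,-1],[1,0,0.]])  # R5@C = tool R
lo=np.array([-145.02,-44.19,2.07,-57.11,16.16,-177.93]);hi=np.array([145.02,115.74,154.8,237.11,152.29,177.93])
def ik(p,R,seed):
    def f(q):
        a,A=fk(q,P); return np.concatenate([(a-p)*10,Ro.from_matrix(R.T@(A@C)).as_rotvec()*3])
    r=least_squares(f,np.clip(seed,lo+1,hi-1),bounds=(lo,hi)); return r.cost,r.x
def goal2(sx,sy,sz,lean,yaw=0):
    p,_=goal(sx,sy,sz); l=np.radians(lean); x=np.array([np.sin(l),0,-np.cos(l)]);y=np.array([0,1.,0])
    Rz=Ro.from_euler('z',yaw,degrees=True).as_matrix()
    return p,RS@Rz@np.c_[x,y,np.cross(x,y)]
if __name__=='__main__':
  seeds=[[0,10,120,0,20,-90],[0,10,120,180,20,90],[0,10,120,90,20,-177],[0,10,120,-50,20,-40]]
  for sx,sy in [(-.27,.09),(-.27,-.08),(-.20,.09),(-.2,-.08),(-.15,.09),(-.15,-.08)]:
    for lean in (20,30,40,50,55,60):
      p,R=goal2(sx,sy,.053,lean)
      out=[]
      for s in seeds:
        c,q=ik(p,R,s)
        if c<1e-4: out.append(q.round(0).astype(int).tolist())
      print(sx,sy,lean,out)
E
python3 ik.py
```

```text
-0.27 0.09 20 []
-0.27 0.09 30 []
-0.27 0.09 40 [[-3, 23, 149, 179, 32, 90]]
-0.27 0.09 50 []
-0.27 0.09 55 []
-0.27 0.09 60 []
-0.27 -0.08 20 []
-0.27 -0.08 30 [[-35, 20, 140, 111, 16, 130]]
-0.27 -0.08 40 [[-39, 23, 148, 136, 33, 100]]
-0.27 -0.08 50 []
-0.27 -0.08 55 []
-0.27 -0.08 60 []
-0.2 0.09 20 []
-0.2 0.09 30 []
-0.2 0.09 40 [[-3, 26, 138, 179, 24, 90]]
-0.2 0.09 50 [[-3, 31, 146, 179, 47, 90]]
-0.2 0.09 55 [[-3, 35, 149, 179, 59, 90]]
-0.2 0.09 60 [[-3, 40, 153, 180, 72, 90]]
-0.2 -0.08 20 [[-26, 25, 122, 28, 17, -139], [-26, 25, 122, 28, 17, -139], [-26, 25, 122, 28, 17, -139]]
-0.2 -0.08 30 []
-0.2 -0.08 40 [[-32, 26, 138, 136, 27, 108]]
-0.2 -0.08 50 [[-35, 31, 145, 145, 46, 93]]
-0.2 -0.08 55 [[-37, 35, 148, 147, 57, 88]]
-0.2 -0.08 60 [[-38, 39, 152, 147, 69, 83]]
-0.15 0.09 20 [[-3, 28, 115, 0, 17, -91], [-3, 28, 115, 0, 17, -91], [-3, 28, 115, 0, 17, -91]]
-0.15 0.09 30 []
-0.15 0.09 40 [[-3, 28, 131, 179, 19, 90]]
-0.15 0.09 50 [[-3, 32, 138, 179, 40, 90]]
-0.15 0.09 55 [[-3, 35, 141, 180, 51, 90]]
-0.15 0.09 60 [[-3, 38, 144, 180, 62, 90]]
-0.15 -0.08 20 [[-24, 28, 114, 21, 20, -130], [-24, 28, 114, 21, 20, -130], [-24, 28, 114, 21, 20, -130]]
-0.15 -0.08 30 []
-0.15 -0.08 40 [[-28, 28, 130, 133, 22, 115]]
-0.15 -0.08 50 [[-31, 32, 137, 146, 41, 98]]
-0.15 -0.08 55 [[-32, 35, 141, 149, 51, 93]]
-0.15 -0.08 60 [[-33, 38, 143, 150, 61, 89]]
```

Run:
```python
from ik import *
q0=np.array(manip.state()['joint_positions']);p0,R0,s=cur();print(q0.round(1))
for z in (.053,.10,.15,.2):
  for lean in (40,45):
    p,R=goal(-.27,.09,z,lean,-1);c,q=ik(p,R,[-3,15,140,175,30,-90]);print(z,lean,round(c,6),q.round(1))
p,R=goal(-.27,.09,.12,42,-1);c,qt=ik(p,R,[-3,15,140,175,30,-90]);print(c,qt.round(1))
# path: j5 up first
a,A=fk(q0,P)
prev=A
for k in range(0,25,2):
    u=k/24; q=q0+(qt-q0)*u; q[4]=q0[4]+ (30-q0[4])*min(1,4*u) if u<.9 else 30+(qt[4]-30)*(u-.9)/.1
    x,X=fk(q,P); 
    print(k,q.round(0),x.round(3),'rel',(A@C).T.dot(x-a).round(3)*100,Ro.from_matrix((A@C).T@(X@C)).as_rotvec(degrees=True).round(1),'step',np.degrees(Ro.from_matrix(prev.T@X).magnitude()).round(1));prev=X
```

```text
[ -21.2   -1.3  140.6   69.7   16.2 -173.9]
0.053 40 0.0 [ -3.2  22.9 148.9 179.3  31.9 -89.8]
0.053 45 0.0 [ -3.3  26.3 153.2 179.4  44.5 -90. ]
0.1 40 0.0 [ -3.2  14.  144.7 178.9  18.7 -89.4]
0.1 45 0.0 [ -3.3  16.  148.9 179.1  29.9 -89.7]
0.15 40 0.025685 [ -3.8   8.5 144.1 176.4  16.2 -87.3]
0.15 45 6.9e-05 [ -3.3   7.1 143.8 178.4  16.2 -88.9]
0.2 40 0.035171 [ -3.6  -0.7 128.7   3.1  16.2  86.3]
0.2 45 0.043286 [ -4.    2.8 143.7 175.   16.2 -86.1]
2.1199719408617818e-20 [ -3.2  11.1 144.4 178.7  17.5 -89.2]
0 [ -21.   -1.  141.   70.   16. -174.] [0.406 0.006 0.17 ] rel [0. 0. 0.] [0. 0. 0.] step 0.0
2 [ -20.   -0.  141.   79.   21. -167.] [0.413 0.04  0.172] rel [0.5 3.4 0.6] [14.9 -0.5  6.1] step 16.1
4 [ -18.    1.  141.   88.   25. -160.] [0.423 0.071 0.179] rel [0.6 6.5 1.7] [29.7 -0.8 12.1] step 16.0
6 [ -17.    2.  142.   97.   30. -153.] [0.436 0.098 0.192] rel [0.5 9.3 3.3] [44.4 -0.9 18.2] step 15.9
8 [ -15.    3.  142.  106.   30. -146.] [0.448 0.101 0.195] rel [0.9 9.6 4.5] [59.2 -1.1 19.5] step 14.9
10 [ -14.    4.  142.  115.   30. -139.] [0.458 0.101 0.198] rel [1.4 9.6 5.5] [74.1 -1.3 20.7] step 14.9
12 [ -12.    5.  143.  124.   30. -132.] [0.468 0.099 0.199] rel [1.9 9.4 6.3] [88.9 -1.3 21.8] step 14.8
14 [ -11.    6.  143.  133.   30. -125.] [0.476 0.095 0.198] rel [2.5 9.  6.9] [103.7  -1.4  22.8] step 14.8
16 [  -9.    7.  143.  142.   30. -117.] [0.482 0.089 0.195] rel [3.  8.4 7.3] [118.5  -1.7  23.6] step 14.8
18 [  -8.    8.  143.  151.   30. -110.] [0.486 0.081 0.191] rel [3.6 7.6 7.4] [133.3  -2.1  24.3] step 14.7
20 [  -6.    9.  144.  161.   30. -103.] [0.488 0.073 0.184] rel [4.2 6.8 7.2] [148.   -2.9  25. ] step 14.7
22 [ -5.  10. 144. 170.  28. -96.] [0.482 0.063 0.168] rel [5.1 5.6 5.7] [163.1  -4.3  22.7] step 15.0
24 [ -3.  11. 144. 179.  17. -89.] [0.444 0.055 0.12 ] rel [ 6.5  4.6 -0.2] [179.4  -6.5   7.1] step 18.8
```

```bash
cat > path.py <<'E'
from ik import *
q0=np.array(manip.state()['joint_positions']);p0,R0,s=cur()
qt=np.array([-3.2,11.1,144.4,178.7,25,-89.2]); print(q0.round(1))
a,A=fk(q0,P);n=int(np.ceil(abs(qt-q0)[[3,5]].sum()/9.5/2)*2)
j5m=30
for k in range(2,n+1,2):
    u=k/n; q=q0+(qt-q0)*u; q[1]-=6*min(1,4*u,4*(1-u)); q[4]=q0[4]+(j5m-q0[4])*min(1,4*u)
    if u>.75:q[4]=j5m+(qt[4]-j5m)*(u-.75)*4
    x,X=fk(q,P)
    print(k,q.round(0),x.round(3),(A@C).T.dot(x-a).round(3)*100,Ro.from_matrix((A@C).T@(X@C)).as_rotvec(degrees=True).round(1))
E
python3 path.py
```

```text
[ -21.2   -1.3  140.6   69.7   16.2 -173.9]
2 [ -20.   -2.  141.   80.   21. -166.] [0.412 0.044 0.186] [-0.7  3.8  1.4] [15.6 -2.7  6.4]
4 [ -18.   -3.  141.   90.   26. -159.] [0.421 0.078 0.21 ] [-1.9  7.4  3.3] [30.9 -5.  13.5]
6 [ -16.   -4.  142.   99.   30. -151.] [0.431 0.101 0.234] [-3.1  9.9  5.5] [46.1 -6.5 19.9]
8 [ -15.   -3.  142.  109.   30. -143.] [0.443 0.103 0.239] [-2.8 10.1  6.8] [62.3 -6.6 22.3]
10 [ -13.   -2.  142.  119.   30. -135.] [0.454 0.102 0.243] [-2.4 10.1  7.9] [78.5 -6.4 24.6]
12 [ -11.   -1.  143.  129.   30. -128.] [0.463 0.099 0.244] [-2.   9.7  8.7] [94.7 -6.1 26.7]
14 [ -10.    1.  143.  139.   30. -120.] [0.471 0.093 0.244] [-1.5  9.1  9.3] [110.9  -5.7  28.7]
16 [  -8.    2.  143.  149.   30. -112.] [0.476 0.085 0.241] [-0.9  8.3  9.6] [127.1  -5.3  30.5]
18 [  -6.    4.  144.  159.   29. -105.] [0.479 0.074 0.216] [1.1 7.  8.4] [144.2  -4.5  28.4]
20 [ -5.   8. 144. 169.  27. -97.] [0.477 0.063 0.182] [3.6 5.8 6.2] [161.4  -4.6  24.1]
22 [ -3.  11. 144. 179.  25. -89.] [0.469 0.055 0.147] [5.9 4.7 3.4] [178.2  -6.3  18.8]
```

```bash
python3 -m creep '[{"dx":-0.4,"dy":1.9,"dz":0.7,"wx":7.8,"wy":-1.3,"wz":3.2,"hand":1},{"dx":-0.7,"dy":3.8,"dz":1.4,"wx":15.6,"wy":-2.7,"wz":6.4,"hand":1},{"dx":-1.3,"dy":5.6,"dz":2.3,"wx":23.2,"wy":-3.8,"wz":10,"hand":1},{"dx":-1.9,"dy":7.4,"dz":3.3,"wx":30.9,"wy":-5,"wz":13.5,"hand":1},{"dx":-2.5,"dy":8.7,"dz":4.4,"wx":38.5,"wy":-5.8,"wz":16.7,"hand":1},{"dx":-3.1,"dy":9.9,"dz":5.5,"wx":46.1,"wy":-6.5,"wz":19.9,"hand":1},{"dx":-3.0,"dy":10,"dz":6.2,"wx":54.2,"wy":-6.6,"wz":21.1,"hand":1},{"dx":-2.8,"dy":10.1,"dz":6.8,"wx":62.3,"wy":-6.6,"wz":22.3,"hand":1},{"dx":-2.8,"dy":10.1,"dz":6.8,"wx":62.3,"wy":-6.6,"wz":22.3,"hand":1}]'
python3 path.py
```

```text
clock: 3.62
eef_pos: [0.4353, 0.1098, 0.2418]
eef_rot: [79.5, 33.3, 19.8]
ft_force: [-0.3, 0.6, -0.6]
gripper_width: 0.0004
[ -15.4   -2.5  142.7  109.8   30.8 -144.4]
2 [ -14.   -4.  143.  120.   30. -137.] [0.446 0.1   0.257] [-0.8  2.   0.7] [14.9 -3.1  4. ]
4 [ -12.   -5.  143.  129.   30. -129.] [0.452 0.096 0.271] [-1.3  3.3  1.5] [30.3 -5.1  7.6]
6 [ -10.   -3.  143.  139.   30. -121.] [0.462 0.091 0.266] [-0.4  3.1  2.4] [46.8 -6.3  9.3]
8 [  -8.   -1.  144.  149.   30. -113.] [0.47  0.083 0.258] [0.5 2.5 3.3] [63.2 -7.7 11. ]
10 [  -7.    1.  144.  159.   30. -105.] [0.475 0.074 0.247] [1.3 1.6 4.1] [79.4 -9.4 12.9]
12 [ -5.   6. 144. 169.  28. -97.] [0.477 0.063 0.202] [ 3.6 -2.4  4.5] [ 96.3 -14.2  10.5]
14 [ -3.  11. 144. 179.  25. -89.] [0.469 0.055 0.147] [ 5.8 -7.6  4.1] [112.9 -21.6   7. ]
```

```bash
python3 -m creep '[{"dx":-0.4,"dy":1,"dz":0.4,"wx":7.5,"wy":-1.5,"wz":2,"hand":1},{"dx":-0.8,"dy":2,"dz":0.7,"wx":14.9,"wy":-3.1,"wz":4,"hand":1},{"dx":-1.0,"dy":2.6,"dz":1.1,"wx":22.6,"wy":-4.1,"wz":5.8,"hand":1},{"dx":-1.3,"dy":3.3,"dz":1.5,"wx":30.3,"wy":-5.1,"wz":7.6,"hand":1},{"dx":-0.9,"dy":3.2,"dz":2,"wx":38.5,"wy":-5.7,"wz":8.4,"hand":1},{"dx":-0.4,"dy":3.1,"dz":2.4,"wx":46.8,"wy":-6.3,"wz":9.3,"hand":1},{"dx":0,"dy":2.8,"dz":2.8,"wx":55,"wy":-7,"wz":10.1,"hand":1},{"dx":0.5,"dy":2.5,"dz":3.3,"wx":63.2,"wy":-7.7,"wz":11,"hand":1},{"dx":0.9,"dy":2,"dz":3.7,"wx":71.3,"wy":-8.5,"wz":12,"hand":1},{"dx":1.3,"dy":1.6,"dz":4.1,"wx":79.4,"wy":-9.4,"wz":12.9,"hand":1},{"dx":2.4,"dy":-0.4,"dz":4.3,"wx":87.8,"wy":-11.8,"wz":11.7,"hand":1},{"dx":3.6,"dy":-2.4,"dz":4.5,"wx":96.3,"wy":-14.2,"wz":10.5,"hand":1},{"dx":3.6,"dy":-2.4,"dz":4.5,"wx":96.3,"wy":-14.2,"wz":10.5,"hand":1}]'
python3 - <<'E'
from ik import *
q0=np.array(manip.state()['joint_positions']);p0,R0,s=cur();print(q0.round(1))
p,R=goal(-.27,.09,.13,44,-1);print(rel(p,R,p0,R0),ik(p,R,q0))
E
```

```text
clock: 5.25
eef_pos: [0.4727, 0.0709, 0.2092]
eef_rot: [166.1, 32.3, 1.2]
ft_force: [0.3, -0.9, 0.2]
gripper_width: 0.0004
[ -2.8   8.  142.9 172.9  28.7 -99.8]
(array([ 1.76, -0.5 ,  8.39]), array([ 16.2, -14. ,   1.3])) (np.float64(2.832230678254414e-23), array([ -3.24793488,  10.00917018, 144.95665013, 178.72208407,
        18.96864197, -89.22158395]))
```

```bash
python3 -m creep '[{"dx":0.6,"dy":-0.2,"dz":2.8,"wx":5.4,"wy":-4.7,"wz":0.4,"hand":1},{"dx":1.2,"dy":-0.3,"dz":5.6,"wx":10.8,"wy":-9.3,"wz":0.9,"hand":1},{"dx":1.76,"dy":-0.5,"dz":8.39,"wx":16.2,"wy":-14,"wz":1.3,"hand":1},{"dx":1.76,"dy":-0.5,"dz":8.39,"wx":16.2,"wy":-14,"wz":1.3,"hand":1},{"dx":1.76,"dy":-0.5,"dz":8.39,"wx":16.2,"wy":-14,"wz":1.3,"hand":1}]'
sed -i 's/p,R=goal(\*a)/p,R=goal(*a,float(sys.argv[4]) if len(sys.argv)>4 else 44,-1)/; s/^p0,R0,s=cur()/p0,R0,s=cur();print("q",np.round(s["joint_positions"],1),"lean",(90-np.degrees(np.arcsin(-R0[2,0]))).round(1))/' st.py
python3 st.py -265 90 53 42
```

```text
clock: 5.88
eef_pos: [0.4444, 0.0546, 0.1317]
eef_rot: [179.9, 45.7, -2.7]
ft_force: [-0.5, -0.8, 0.8]
gripper_width: 0.0004
q [ -2.9  14.  142.6 179.6  20.9 -89.8] lean 44.3
t 5.88 shelf mm [-269.3   89.6  131.7] F [-0.5 -0.8  0.8] w 0.0
rel [ 5.93 -0.05  5.18] [ 0.  -2.3 -0. ]
```

```bash
python3 st.py -275 90 53 44; python3 -m creep '[{"dx":2.5,"dy":0,"dz":3,"wx":0,"wy":0,"wz":0,"hand":1},{"dx":5.3,"dy":0,"dz":6.1,"wx":0,"wy":0,"wz":0,"hand":1},{"dx":5.3,"dy":0,"dz":6.1,"wx":0,"wy":0,"wz":0,"hand":1},{"dx":5.3,"dy":0,"dz":6.1,"wx":0,"wy":0,"wz":0,"hand":1}]';python3 st.py -245 90 53 44
python3 - <<'E'
from h import *
snap('scene','scene2.png');snap('top','top2.png')
a=cv2.imread('pics/scene2.png')[120:320,140:400];b=cv2.imread('pics/top2.png')[120:320,180:390]
cv2.imwrite('pics/m2.png',np.hstack([cv2.resize(a,(400,400)),cv2.resize(b,(400,400))[:, :]]))
E
```

```text
q [ -2.9  14.  142.6 179.6  20.9 -89.8] lean 44.3
t 5.88 shelf mm [-269.3   89.6  131.7] F [-0.5 -0.8  0.8] w 0.0
rel [ 5.24 -0.05  5.9 ] [ 0.  -0.3 -0. ]
clock: 6.38
eef_pos: [0.4376, 0.055, 0.0518]
eef_rot: [-179.9, 45.7, -2.7]
ft_force: [-0.3, -0.9, 0.6]
gripper_width: 0.0003
q [ -2.9  33.3 147.8 179.8  45.3 -89.9] lean 44.3
t 6.38 shelf mm [-276.1   89.7   51.8] F [-0.3 -0.9  0.6] w 0.0
rel [ 2.08 -0.04 -2.31] [-0.1 -0.3 -0. ]
```

View pics/m2.png

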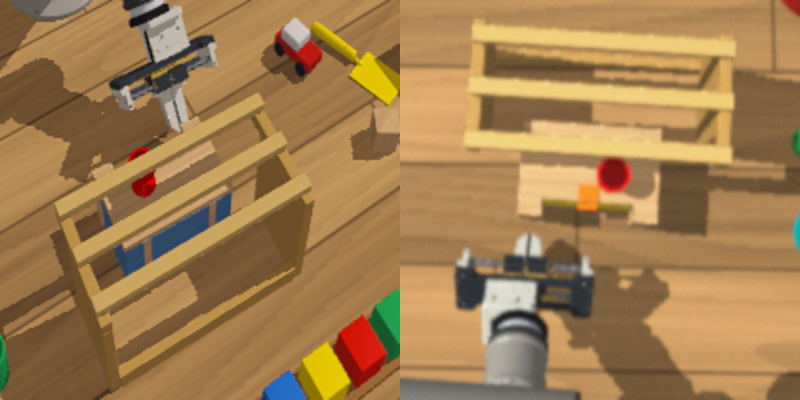

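The fingers are low and lined up with the left post (top view: fingertip at (530,240), post ear at (530,215)). Now the first left push.

```bash
python3 -m creep '[{"dx":0.63,"dy":0,"dz":-0.64,"wx":0,"wy":0,"wz":0,"hand":1},{"dx":1.26,"dy":0,"dz":-1.29,"wx":0,"wy":0,"wz":0,"hand":1},{"dx":1.47,"dy":0,"dz":-1.5,"wx":0,"wy":0,"wz":0,"hand":1},{"dx":1.68,"dy":0,"dz":-1.72,"wx":0,"wy":0,"wz":0,"hand":1},{"dx":1.88,"dy":0,"dz":-1.93,"wx":0,"wy":0,"wz":0,"hand":1},{"dx":2.09,"dy":0,"dz":-2.15,"wx":0,"wy":0,"wz":0,"hand":1},{"dx":2.3,"dy":0,"dz":-2.36,"wx":0,"wy":0,"wz":0,"hand":1},{"dx":2.51,"dy":0,"dz":-2.58,"wx":0,"wy":0,"wz":0,"hand":1},{"dx":2.72,"dy":0,"dz":-2.79,"wx":0,"wy":0,"wz":0,"hand":1}]'
cat > chest.py <<'E'
from h import *
import sys
n=sys.argv[1]
if len(sys.argv)>2: f=np.load('pics/'+n+'.npz');p,d=f['p'],f['d']
else: _,p,d=snap('top',n+'.png')
v,u=np.mgrid[0:384,0:512]
W=world('top',np.c_[u.ravel(),v.ravel(),d.ravel()])
S=toshelf(W)*1000; hsv=cv2.cvtColor(p,cv2.COLOR_RGB2HSV).reshape(-1,3)
m=(S[:,2]>91)&(S[:,2]<105)&(S[:,0]>-290)&(S[:,0]<20)&(abs(S[:,1])<155)&(hsv[:,1]>35)
L=S[m]
mm=np.zeros(384*512,np.uint8);mm[m]=1
nn,l,st,_=cv2.connectedComponentsWithStats(mm.reshape(384,512))
keep=np.isin(l.ravel(),[i for i in range(1,nn) if st[i,4]>25]);L=S[keep]
def edge(sel,lo,hi,fn):
    b=[]
    for y in np.arange(lo,hi,4.):
        q=L[(abs(L[:,1]-y)<3)]
        if len(q): b.append((y,fn(q[:,0])))
    b=np.array(b); 
    for _ in range(3):
        c=np.polyfit(b[:,0],b[:,1],1);r=b[:,1]-np.polyval(c,b[:,0]);b=b[abs(r)<max(2,1.5*r.std())]
    return c,len(b),r.std()
lo,hi=L[:,1].min(),L[:,1].max();print('lid y',lo.round(1),hi.round(1),'n',len(L))
c,k,s=edge(0,lo+6,hi-6,np.max);ym=(lo+hi)/2
print('back edge slope deg',np.degrees(np.arctan(-c[0])).round(2),'n',k,'sd',s.round(2),'x at right/left end',np.polyval(c,[lo+3,hi-3]).round(1))
for nm,a,b in (('left ear',hi-26,hi-6),('right ear',lo+6,lo+26)):
    q=L[(L[:,1]>a)&(L[:,1]<b)]
    if len(q): print(nm,'front x',np.percentile(q[:,0],1).round(1))
r=cv2.minAreaRect(L[:,:2].astype(np.float32));print('rect',np.round(r[0],1),np.round(r[1],1),round(r[2],1))
a=hsv; red=((a[:,0]<6)|(a[:,0]>174))&(a[:,1]>150)&(S[:,2]>120)&(S[:,2]<160)&(abs(S[:,1])<150)&(abs(S[:,0]+150)<150)
print('cup rim',S[red].mean(0).round(1) if red.any() else None,red.sum())
E
python3 chest.py top0 1; python3 st.py; python3 chest.py top3
```

```text
clock: 7.6
eef_pos: [0.4726, 0.0543, 0.0487]
eef_rot: [-179.9, 46.3, -2.5]
ft_force: [-12.3, 7.3, 7.8]
gripper_width: 0.0001
q [ -2.8  32.8 142.1 179.7  38.6 -89.9] lean 43.7
t 7.6 shelf mm [-241.1   90.6   48.7] F [-12.6   6.7   7.8] w 0.0Traceback (most recent call last):
  File "chest.py", line 8, in <module>
    S=toshelf(W)*1000; hsv=cv2.cvtColor(p,cv2.COLOR_RGB2HSV).reshape(-1,3)
      ~~~~~~~^^^
  File "h.py", line 23, in toshelf
    def toshelf(p): return RS.T@(np.asarray(p)-SO)
                           ~~~~^^~~~~~~~~~~~~~~~~~
ValueError: matmul: Input operand 1 has a mismatch in its core dimension 0, with gufunc signature (n?,k),(k,m?)->(n?,m?) (size 196608 is different from 3)
Traceback (most recent call last):
  File "chest.py", line 8, in <module>
    S=toshelf(W)*1000; hsv=cv2.cvtColor(p,cv2.COLOR_RGB2HSV).reshape(-1,3)
      ~~~~~~~^^^
  File "h.py", line 23, in toshelf
    def toshelf(p): return RS.T@(np.asarray(p)-SO)
                           ~~~~^^~~~~~~~~~~~~~~~~~
ValueError: matmul: Input operand 1 has a mismatch in its core dimension 0, with gufunc signature (n?,k),(k,m?)->(n?,m?) (size 196608 is different from 3)
```

```bash
sed -i 's/def toshelf(p): .*/def toshelf(p): return (np.asarray(p)-SO)@RS/' h.py
python3 chest.py top0 1;  python3 chest.py top3 1
```

```text
lid y -93.4 106.8 n 2117
back edge slope deg -0.35 n 48 sd 0.92 x at right/left end [-106.8 -105.6]
left ear front x -233.7
right ear front x -234.2
rect [-169.7    6.7] [200.  130.3] 89.8
cup rim [-177.6  -24.8  143.5] 233
lid y -97.3 108.1 n 2140
back edge slope deg -3.38 n 48 sd 0.92 x at right/left end [-106.8  -95. ]
left ear front x -224.0
right ear front x -234.1
rect [-164.6    5.3] [200.  130.6] 86.8
cup rim [-175.4  -25.1  143.4] 223
```

View pics/top3.png

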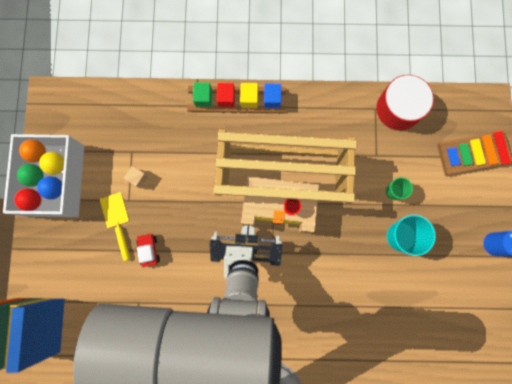

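```bash
python3 -m creep '[{"dx":0.21,"dy":0,"dz":-0.22,"wx":0,"wy":0,"wz":0,"hand":1},{"dx":0.42,"dy":0,"dz":-0.43,"wx":0,"wy":0,"wz":0,"hand":1},{"dx":0.63,"dy":0,"dz":-0.64,"wx":0,"wy":0,"wz":0,"hand":1},{"dx":0.84,"dy":0,"dz":-0.86,"wx":0,"wy":0,"wz":0,"hand":1},{"dx":0.84,"dy":0,"dz":-0.86,"wx":0,"wy":0,"wz":0,"hand":1}]'; python3 st.py; python3 chest.py top4
python3 -m creep '[{"dx":-0.7,"dy":0,"dz":0.72,"wx":0,"wy":0,"wz":0,"hand":1},{"dx":-2.1,"dy":0,"dz":2.15,"wx":0,"wy":0,"wz":0,"hand":1},{"dx":-2.8,"dy":4,"dz":2.86,"wx":0,"wy":0,"wz":0,"hand":1},{"dx":-2.8,"dy":8,"dz":2.86,"wx":0,"wy":0,"wz":0,"hand":1},{"dx":-2.8,"dy":12,"dz":2.86,"wx":0,"wy":0,"wz":0,"hand":1},{"dx":-2.8,"dy":16,"dz":2.86,"wx":0,"wy":0,"wz":0,"hand":1},{"dx":-2.8,"dy":16,"dz":2.86,"wx":0,"wy":0,"wz":0,"hand":1},{"dx":-2.8,"dy":16,"dz":2.86,"wx":0,"wy":0,"wz":0,"hand":1}]'; python3 st.py -255 -70 52 44;python3 chest.py top5
```

```text
clock: 8.28
eef_pos: [0.4852, 0.0537, 0.0487]
eef_rot: [-179.9, 46.2, -2.6]
ft_force: [-8.5, 7.0, 3.9]
gripper_width: 0.0003
q [ -2.8  32.8 140.3 179.7  36.8 -89.9] lean 43.8
t 8.28 shelf mm [-228.5   90.5   48.7] F [-8.8  6.6  3.9] w 0.0
lid y -103.2 108.4 n 2155
back edge slope deg -6.89 n 49 sd 0.86 x at right/left end [-105.5  -80.7]
left ear front x -211.7
right ear front x -231.4
rect [-157.3    1.8] [200.  130.4] 83.1
cup rim [-172.5  -28.1  143.5] 194
clock: 9.32
eef_pos: [0.4396, -0.1052, 0.0498]
eef_rot: [-179.8, 45.9, -2.8]
ft_force: [-0.1, -0.6, -1.5]
gripper_width: 0.0004
q [-40.3  33.2 145.8 141.9  43.3 -89. ] lean 44.1
t 9.32 shelf mm [-266.8  -70.3   49.8] F [-0.1 -0.6 -1.5] w 0.0
rel [ 0.66 -0.03 -1.  ] [-0.3 -0.1 -0.1]
lid y -102.8 108.5 n 2150
back edge slope deg -7.05 n 49 sd 0.87 x at right/left end [-105.7  -80.3]
left ear front x -211.8
right ear front x -231.4
rect [-157.5    1.8] [200.1 130.3] 83.0
cup rim [-172.4  -28.   143.5] 193
```

```bash
python3 -m creep '[{"dx":0.56,"dy":0.4,"dz":-0.57,"wx":0,"wy":0,"wz":0,"hand":1},{"dx":1.04,"dy":0.4,"dz":-1.08,"wx":0,"wy":0,"wz":0,"hand":1},{"dx":1.32,"dy":0.4,"dz":-1.36,"wx":0,"wy":0,"wz":0,"hand":1},{"dx":1.6,"dy":0.4,"dz":-1.65,"wx":0,"wy":0,"wz":0,"hand":1},{"dx":1.88,"dy":0.4,"dz":-1.94,"wx":0,"wy":0,"wz":0,"hand":1},{"dx":2.16,"dy":0.4,"dz":-2.23,"wx":0,"wy":0,"wz":0,"hand":1},{"dx":2.44,"dy":0.4,"dz":-2.51,"wx":0,"wy":0,"wz":0,"hand":1},{"dx":2.71,"dy":0.4,"dz":-2.8,"wx":0,"wy":0,"wz":0,"hand":1},{"dx":2.99,"dy":0.4,"dz":-3.09,"wx":0,"wy":0,"wz":0,"hand":1},{"dx":3.27,"dy":0.4,"dz":-3.37,"wx":0,"wy":0,"wz":0,"hand":1},{"dx":3.27,"dy":0.4,"dz":-3.37,"wx":0,"wy":0,"wz":0,"hand":1}]'; python3 st.py; python3 chest.py top6
```

```text
clock: 10.75
eef_pos: [0.486, -0.1118, 0.0494]
eef_rot: [-179.8, 46.0, -2.8]
ft_force: [-5.9, -4.6, 2.1]
gripper_width: 0.0003
q [-35.1  32.8 138.6 141.9  36.9 -82.2] lean 44.0
t 10.75 shelf mm [-220.1  -74.8   49.4] F [-5.7 -4.9  2.1] w 0.0
lid y -91.3 109.4 n 2244
back edge slope deg 0.23 n 48 sd 0.99 x at right/left end [-75.7 -76.4]
left ear front x -204.2
right ear front x -202.7
rect [-139.6    9.1] [130.3 200.3] 0.6
cup rim [-158.3  -20.7  143. ] 62
```

```bash
python3 -m creep '[{"dx":0.28,"dy":0.1,"dz":-0.29,"wx":0,"wy":0,"wz":0,"hand":1},{"dx":0.56,"dy":0.2,"dz":-0.57,"wx":0,"wy":0,"wz":0,"hand":1},{"dx":0.83,"dy":0.3,"dz":-0.86,"wx":0,"wy":0,"wz":0,"hand":1},{"dx":1.11,"dy":0.3,"dz":-1.15,"wx":0,"wy":0,"wz":0,"hand":1},{"dx":1.25,"dy":0.3,"dz":-1.29,"wx":0,"wy":0,"wz":0,"hand":1},{"dx":1.25,"dy":0.3,"dz":-1.29,"wx":0,"wy":0,"wz":0,"hand":1}]'; python3 st.py; python3 chest.py top7
```

```text
clock: 11.55
eef_pos: [0.5035, -0.1157, 0.0493]
eef_rot: [-179.8, 46.1, -2.8]
ft_force: [-7.8, -5.8, 2.5]
gripper_width: 0.0011
q [-33.8  33.  135.8 141.2  34.7 -79.7] lean 43.9
t 11.55 shelf mm [-202.4  -77.8   49.3] F [-7.5 -6.1  2.5] w 0.001
lid y -154.7 117.6 n 2071
back edge slope deg -4.51 n 46 sd 10.99 x at right/left end [-91.6 -70.6]
left ear front x -204.2
right ear front x -288.6
rect [-181.9  -18.5] [215.6 271. ] 0.4
cup rim [-121.   -19.9  143.2] 61
```

View pics/top8.png

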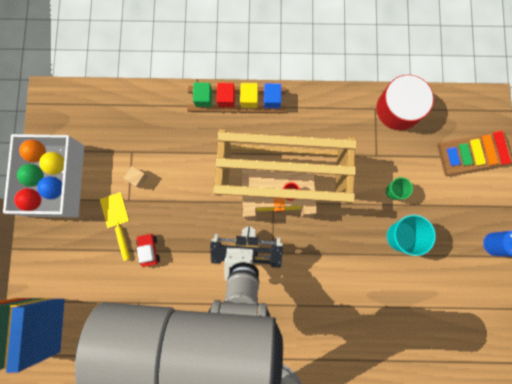

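```bash
python3 -m creep '[{"dx":0.7,"dy":0,"dz":-0.72,"wx":0,"wy":0,"wz":0,"hand":1},{"dx":1.39,"dy":0,"dz":-1.44,"wx":0,"wy":0,"wz":0,"hand":1},{"dx":1.67,"dy":0,"dz":-1.72,"wx":0,"wy":0,"wz":0,"hand":1},{"dx":1.95,"dy":0,"dz":-2.01,"wx":0,"wy":0,"wz":0,"hand":1},{"dx":2.23,"dy":0,"dz":-2.3,"wx":0,"wy":0,"wz":0,"hand":1},{"dx":2.51,"dy":0,"dz":-2.58,"wx":0,"wy":0,"wz":0,"hand":1},{"dx":2.78,"dy":0,"dz":-2.87,"wx":0,"wy":0,"wz":0,"hand":1},{"dx":3.06,"dy":0,"dz":-3.16,"wx":0,"wy":0,"wz":0,"hand":1},{"dx":3.34,"dy":0,"dz":-3.45,"wx":0,"wy":0,"wz":0,"hand":1},{"dx":3.62,"dy":0,"dz":-3.73,"wx":0,"wy":0,"wz":0,"hand":1},{"dx":3.9,"dy":0,"dz":-4.02,"wx":0,"wy":0,"wz":0,"hand":1},{"dx":4.18,"dy":0,"dz":-4.31,"wx":0,"wy":0,"wz":0,"hand":1},{"dx":4.45,"dy":0,"dz":-4.6,"wx":0,"wy":0,"wz":0,"hand":1},{"dx":4.45,"dy":0,"dz":-4.6,"wx":0,"wy":0,"wz":0,"hand":1}]'; python3 st.py; XMIN=-235 python3 chest.py top9
```

```text
clock: 14.52
eef_pos: [0.5294, 0.0502, 0.0489]
eef_rot: [-179.9, 46.2, -2.6]
ft_force: [-6.8, 6.2, 2.1]
gripper_width: 0.0004
q [ -3.   33.2 133.7 179.5  30.7 -89.7] lean 43.8
t 14.53 shelf mm [-184.2   89.1   48.9] F [-7.   5.8  2.1] w 0.0
lid y -98.4 106.5 n 1449
back edge slope deg -13.53 n 31 sd 4.91 x at right/left end [-78.2 -30.4]
left ear front x -167.7
right ear front x -179.0
rect [-108.3    3.5] [200.  130.3] 86.2
cup rim [-112.4  -27.7  143.3] 171
```

```bash
python3 -m creep '[{"dx":0.28,"dy":0,"dz":-0.29,"wx":0,"wy":0,"wz":0,"hand":1},{"dx":0.56,"dy":0,"dz":-0.57,"wx":0,"wy":0,"wz":0,"hand":1},{"dx":0.83,"dy":0,"dz":-0.86,"wx":0,"wy":0,"wz":0,"hand":1},{"dx":0.97,"dy":0,"dz":-1,"wx":0,"wy":0,"wz":0,"hand":1},{"dx":0.97,"dy":0,"dz":-1,"wx":0,"wy":0,"wz":0,"hand":1},{"dx":0.3,"dy":0,"dz":-0.3,"wx":0,"wy":0,"wz":0,"hand":1},{"dx":-1.2,"dy":0,"dz":1.24,"wx":0,"wy":0,"wz":0,"hand":1},{"dx":-2.92,"dy":1,"dz":3.02,"wx":0,"wy":0,"wz":0,"hand":1},{"dx":-2.92,"dy":5,"dz":3.02,"wx":0,"wy":0,"wz":0,"hand":1},{"dx":-2.92,"dy":9,"dz":3.02,"wx":0,"wy":0,"wz":0,"hand":1},{"dx":-2.92,"dy":13,"dz":3.02,"wx":0,"wy":0,"wz":0,"hand":1},{"dx":-2.92,"dy":16.2,"dz":3.02,"wx":0,"wy":0,"wz":0,"hand":1},{"dx":-2.92,"dy":16.2,"dz":3.02,"wx":0,"wy":0,"wz":0,"hand":1},{"dx":-2.92,"dy":16.2,"dz":3.02,"wx":0,"wy":0,"wz":0,"hand":1}]'; python3 st.py; XMIN=-210 python3 chest.py top10
```

```text
clock: 16.32
eef_pos: [0.4814, -0.1102, 0.0499]
eef_rot: [-179.8, 45.9, -2.8]
ft_force: [0.0, 1.1, 0.1]
gripper_width: 0.0005
q [-35.5  32.8 139.4 142.1  37.7 -82.9] lean 44.1
t 16.32 shelf mm [-224.8  -73.3   49.9] F [-0.   1.1  0.1] w 0.001
lid y -103.7 101.6 n 1485
back edge slope deg -7.5 n 43 sd 0.93 x at right/left end [-49.2 -23. ]
left ear front x -123.0
right ear front x -176.5
rect [-100.4   -0.3] [200.  130.2] 82.2
cup rim [-109.5  -30.3  143.3] 203
```

```bash
python3 -m creep '[{"dx":0.83,"dy":0.2,"dz":-0.86,"wx":0,"wy":0,"wz":0,"hand":1},{"dx":1.67,"dy":0.3,"dz":-1.72,"wx":0,"wy":0,"wz":0,"hand":1},{"dx":1.95,"dy":0.3,"dz":-2.01,"wx":0,"wy":0,"wz":0,"hand":1},{"dx":2.23,"dy":0.3,"dz":-2.3,"wx":0,"wy":0,"wz":0,"hand":1},{"dx":2.51,"dy":0.3,"dz":-2.58,"wx":0,"wy":0,"wz":0,"hand":1},{"dx":2.78,"dy":0.3,"dz":-2.87,"wx":0,"wy":0,"wz":0,"hand":1},{"dx":3.06,"dy":0.3,"dz":-3.16,"wx":0,"wy":0,"wz":0,"hand":1},{"dx":3.34,"dy":0.4,"dz":-3.45,"wx":0,"wy":0,"wz":0,"hand":1},{"dx":3.62,"dy":0.5,"dz":-3.73,"wx":0,"wy":0,"wz":0,"hand":1},{"dx":3.9,"dy":0.5,"dz":-4.02,"wx":0,"wy":0,"wz":0,"hand":1},{"dx":4.18,"dy":0.5,"dz":-4.31,"wx":0,"wy":0,"wz":0,"hand":1},{"dx":4.45,"dy":0.5,"dz":-4.6,"wx":0,"wy":0,"wz":0,"hand":1},{"dx":4.45,"dy":0.5,"dz":-4.6,"wx":0,"wy":0,"wz":0,"hand":1}]'; python3 st.py; XMIN=-210 python3 chest.py top11
```

```text
clock: 18.0
eef_pos: [0.544, -0.1193, 0.0491]
eef_rot: [-179.8, 46.1, -2.9]
ft_force: [-7.3, -4.8, 1.3]
gripper_width: 0.0008
q [-30.5  33.8 129.8 140.3  30.1 -74.8] lean 43.9
t 18.0 shelf mm [-161.8  -79.6   49.1] F [-7.1 -5.1  1.3] w 0.001
lid y -94.5 106.5 n 1877
back edge slope deg 1.27 n 45 sd 0.91 x at right/left end [-16.5 -20.8]
left ear front x -121.5
right ear front x -122.1
rect [-70.2   6.2] [108.3 199.6] 1.0
cup rim [-97.3 -25.5 143.2] 134
```

View pics/top11.png

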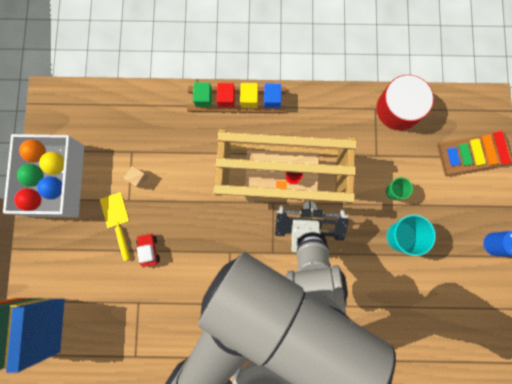

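```bash
python3 -m creep '[{"dx":-0.7,"dy":0,"dz":0.72,"wx":0,"wy":0,"wz":0,"hand":1},{"dx":-2.1,"dy":0,"dz":2.15,"wx":0,"wy":0,"wz":0,"hand":1},{"dx":-2.1,"dy":-4,"dz":2.15,"wx":0,"wy":0,"wz":0,"hand":1},{"dx":-2.1,"dy":-8,"dz":2.15,"wx":0,"wy":0,"wz":0,"hand":1},{"dx":-2.1,"dy":-12,"dz":2.15,"wx":0,"wy":0,"wz":0,"hand":1},{"dx":-2.1,"dy":-16,"dz":2.15,"wx":0,"wy":0,"wz":0,"hand":1},{"dx":-2.1,"dy":-16.8,"dz":2.15,"wx":0,"wy":0,"wz":0,"hand":1},{"dx":-2.1,"dy":-16.8,"dz":2.15,"wx":0,"wy":0,"wz":0,"hand":1}]'; python3 st.py; XMIN=-210 python3 chest.py top12
python3 - <<'E'
from h import *
b=cv2.imread('pics/top12.png')[120:260,205:365];snap('scene','scene12.png');a=cv2.imread('pics/scene12.png')[130:320,150:370]
cv2.imwrite('pics/m12.png',np.hstack([cv2.resize(b,(400,350),interpolation=2),cv2.resize(a,(400,350),interpolation=2)]))
E
```

```text
clock: 19.05
eef_pos: [0.5236, 0.0509, 0.0503]
eef_rot: [-179.9, 45.9, -2.7]
ft_force: [-0.3, 0.5, -0.1]
gripper_width: 0.0006
q [ -2.9  33.  134.8 179.8  31.9 -89.8] lean 44.1
t 19.05 shelf mm [-190.1   89.5   50.3] F [-0.3  0.4 -0.1] w 0.001
lid y -94.5 106.7 n 1883
back edge slope deg 0.99 n 46 sd 0.88 x at right/left end [-17.1 -20.4]
left ear front x -121.7
right ear front x -121.9
rect [-70.    6.2] [107.6 200. ] 0.8
cup rim [-97.3 -25.5 143.3] 134
```

View pics/m12.png

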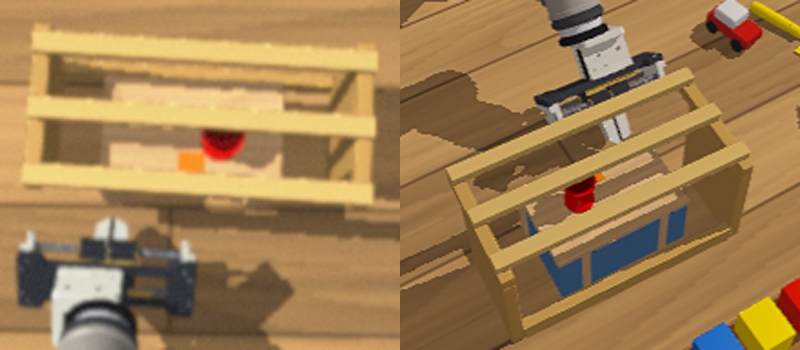

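The cup is upright, the chest is about 19 mm short of the rail and nearly square. The next left push is a short one.

```bash
python3 -m creep '[{"dx":0.7,"dy":0,"dz":-0.72,"wx":0,"wy":0,"wz":0,"hand":1},{"dx":1.39,"dy":0,"dz":-1.44,"wx":0,"wy":0,"wz":0,"hand":1},{"dx":1.6,"dy":0,"dz":-1.65,"wx":0,"wy":0,"wz":0,"hand":1},{"dx":1.81,"dy":0,"dz":-1.87,"wx":0,"wy":0,"wz":0,"hand":1},{"dx":2.02,"dy":0,"dz":-2.08,"wx":0,"wy":0,"wz":0,"hand":1},{"dx":2.23,"dy":0,"dz":-2.3,"wx":0,"wy":0,"wz":0,"hand":1},{"dx":2.44,"dy":0,"dz":-2.51,"wx":0,"wy":0,"wz":0,"hand":1},{"dx":2.64,"dy":0,"dz":-2.73,"wx":0,"wy":0,"wz":0,"hand":1},{"dx":2.64,"dy":0,"dz":-2.73,"wx":0,"wy":0,"wz":0,"hand":1}]'; python3 st.py; XMIN=-210 python3 chest.py top13
```

```text
clock: 20.27
eef_pos: [0.5593, 0.0499, 0.0493]
eef_rot: [-179.9, 46.2, -2.6]
ft_force: [-9.7, 6.9, 5.0]
gripper_width: 0.0007
q [ -2.8  33.9 129.3 179.7  27.  -89.8] lean 43.8
t 20.27 shelf mm [-154.3   90.2   49.3] F [-10.    6.4   5. ] w 0.001
lid y -96.9 106.3 n 1971
back edge slope deg -2.41 n 48 sd 0.85 x at right/left end [-17.2  -9. ]
left ear front x -121.8
right ear front x -121.6
rect [-68.9   4.2] [200.  115.2] 87.7
cup rim [-95.9 -26.1 143.5] 112
```

```bash
python3 -m creep '[{"dx":0.14,"dy":0,"dz":-0.14,"wx":0,"wy":0,"wz":0,"hand":1},{"dx":0.28,"dy":0,"dz":-0.29,"wx":0,"wy":0,"wz":0,"hand":1},{"dx":0.28,"dy":0,"dz":-0.29,"wx":0,"wy":0,"wz":0,"hand":1},{"dx":-0.4,"dy":0,"dz":0.4,"wx":0,"wy":0,"wz":0,"hand":1},{"dx":-2.0,"dy":0,"dz":2.1,"wx":0,"wy":0,"wz":0,"hand":1},{"dx":-2.64,"dy":2,"dz":2.73,"wx":0,"wy":0,"wz":0,"hand":1},{"dx":-2.64,"dy":6,"dz":2.73,"wx":0,"wy":0,"wz":0,"hand":1},{"dx":-2.64,"dy":10,"dz":2.73,"wx":0,"wy":0,"wz":0,"hand":1},{"dx":-2.64,"dy":14,"dz":2.73,"wx":0,"wy":0,"wz":0,"hand":1},{"dx":-2.64,"dy":16.7,"dz":2.73,"wx":0,"wy":0,"wz":0,"hand":1},{"dx":-2.64,"dy":16.7,"dz":2.73,"wx":0,"wy":0,"wz":0,"hand":1},{"dx":-2.64,"dy":16.7,"dz":2.73,"wx":0,"wy":0,"wz":0,"hand":1}]'; python3 st.py; XMIN=-210 python3 chest.py top14
```

```text
clock: 21.82
eef_pos: [0.5151, -0.1156, 0.05]
eef_rot: [-179.8, 45.9, -2.7]
ft_force: [0.2, 0.6, -0.4]
gripper_width: 0.0006
q [-32.7  33.1 134.2 141.1  33.6 -78.4] lean 44.1
t 21.82 shelf mm [-190.8  -77.2   50. ] F [ 0.2  0.6 -0.4] w 0.001
lid y -98.7 106.3 n 2004
back edge slope deg -3.53 n 49 sd 0.93 x at right/left end [-16.8  -4.5]
left ear front x -121.3
right ear front x -121.7
rect [-68.3   3.4] [199.9 118.9] 86.9
cup rim [-94.9 -26.8 143.4] 100
```

```bash
python3 -m creep '[{"dx":0.83,"dy":0.1,"dz":-0.86,"wx":0,"wy":0,"wz":0,"hand":1},{"dx":1.6,"dy":0.1,"dz":-1.65,"wx":0,"wy":0,"wz":0,"hand":1},{"dx":1.81,"dy":0.1,"dz":-1.87,"wx":0,"wy":0,"wz":0,"hand":1},{"dx":2.02,"dy":0.1,"dz":-2.08,"wx":0,"wy":0,"wz":0,"hand":1},{"dx":2.23,"dy":0.1,"dz":-2.3,"wx":0,"wy":0,"wz":0,"hand":1},{"dx":2.44,"dy":0.1,"dz":-2.51,"wx":0,"wy":0,"wz":0,"hand":1},{"dx":2.64,"dy":0.1,"dz":-2.73,"wx":0,"wy":0,"wz":0,"hand":1},{"dx":2.85,"dy":0.1,"dz":-2.94,"wx":0,"wy":0,"wz":0,"hand":1},{"dx":2.85,"dy":0.1,"dz":-2.94,"wx":0,"wy":0,"wz":0,"hand":1}]'; python3 st.py; XMIN=-210 python3 chest.py top15
```

```text
clock: 23.0
eef_pos: [0.5547, -0.1201, 0.0495]
eef_rot: [-179.8, 46.1, -2.9]
ft_force: [-9.5, -5.3, 4.4]
gripper_width: 0.0003
q [-29.7  34.1 128.2 139.9  29.  -73.4] lean 43.9
t 23.0 shelf mm [-151.1  -79.8   49.5] F [-9.2 -5.7  4.4] w 0.0
lid y -95.6 105.1 n 2078
back edge slope deg -0.62 n 46 sd 1.09 x at right/left end [-6.4 -4.3]
left ear front x -121.2
right ear front x -121.7
rect [-63.9   4.9] [200.1 120.7] 89.6
cup rim [-91.6 -26.4 143.5] 60
```

```bash
python3 -m creep '[{"dx":0.14,"dy":0,"dz":-0.14,"wx":0,"wy":0,"wz":0,"hand":1},{"dx":0.28,"dy":0,"dz":-0.29,"wx":0,"wy":0,"wz":0,"hand":1},{"dx":0.28,"dy":0,"dz":-0.29,"wx":0,"wy":0,"wz":0,"hand":1}]'; python3 st.py
python3 -m creep '[{"dx":-0.7,"dy":0,"dz":0.72,"wx":0,"wy":0,"wz":0,"hand":1},{"dx":-2.2,"dy":0,"dz":2.3,"wx":0,"wy":0,"wz":0,"hand":1},{"dx":-2.5,"dy":-4,"dz":2.58,"wx":0,"wy":0,"wz":0,"hand":1},{"dx":-2.5,"dy":-8,"dz":2.58,"wx":0,"wy":0,"wz":0,"hand":1},{"dx":-2.5,"dy":-12,"dz":2.58,"wx":0,"wy":0,"wz":0,"hand":1},{"dx":-2.5,"dy":-16,"dz":2.58,"wx":0,"wy":0,"wz":0,"hand":1},{"dx":-2.5,"dy":-16.7,"dz":2.58,"wx":0,"wy":0,"wz":0,"hand":1},{"dx":-2.5,"dy":-16.7,"dz":2.58,"wx":0,"wy":0,"wz":0,"hand":1}]'; python3 st.py; XMIN=-210 python3 chest.py top16
```

```text
clock: 23.42
eef_pos: [0.5586, -0.1204, 0.0494]
eef_rot: [-179.8, 46.1, -3.0]
ft_force: [-9.9, -5.2, 4.5]
gripper_width: 0.0006
q [-29.4  34.2 127.6 139.8  28.6 -72.9] lean 43.9
t 23.43 shelf mm [-147.2  -80.    49.4] F [-9.6 -5.7  4.5] w 0.001
clock: 24.42
eef_pos: [0.5326, 0.0494, 0.0503]
eef_rot: [-179.9, 45.9, -2.7]
ft_force: [0.2, 0.3, -0.5]
gripper_width: 0.0007
q [ -3.1  33.2 133.4 179.5  30.7 -89.7] lean 44.1
t 24.43 shelf mm [-181.    88.4   50.3] F [ 0.2  0.3 -0.5] w 0.001
lid y -94.7 106.0 n 2102
back edge slope deg 0.66 n 48 sd 0.87 x at right/left end [-2.2 -4.4]
left ear front x -121.7
right ear front x -122.0
rect [-62.5   5.8] [122.  199.9] 0.6
cup rim [-85.1 -25.1 143.1] 54
```

```bash
python3 -m creep '[{"dx":0.83,"dy":0,"dz":-0.86,"wx":0,"wy":0,"wz":0,"hand":1},{"dx":1.67,"dy":0,"dz":-1.72,"wx":0,"wy":0,"wz":0,"hand":1},{"dx":2.09,"dy":0,"dz":-2.15,"wx":0,"wy":0,"wz":0,"hand":1},{"dx":2.3,"dy":0,"dz":-2.37,"wx":0,"wy":0,"wz":0,"hand":1},{"dx":2.51,"dy":0,"dz":-2.58,"wx":0,"wy":0,"wz":0,"hand":1},{"dx":2.64,"dy":0,"dz":-2.73,"wx":0,"wy":0,"wz":0,"hand":1},{"dx":2.64,"dy":0,"dz":-2.73,"wx":0,"wy":0,"wz":0,"hand":1}]'; python3 st.py; XMIN=-210 python3 chest.py top17
```

```text
clock: 25.35
eef_pos: [0.5678, 0.0477, 0.0495]
eef_rot: [-179.9, 46.2, -2.7]
ft_force: [-16.1, 3.6, 12.7]
gripper_width: 0.0005
q [ -3.   34.1 128.  179.5  25.9 -89.7] lean 43.8
t 25.35 shelf mm [-145.8   88.4   49.5] F [-16.2   2.8  12.7] w 0.0
lid y -94.1 106.2 n 2107
back edge slope deg -0.26 n 48 sd 1.04 x at right/left end [-2.5 -1.6]
left ear front x -121.8
right ear front x -121.8
rect [-62.1   6. ] [200.2 123.6] 89.8
cup rim [-83.3 -24.2 143.4] 51
```

```bash
python3 -m creep '[{"dx":0.07,"dy":0,"dz":-0.07,"wx":0,"wy":0,"wz":0,"hand":1},{"dx":0.07,"dy":0,"dz":-0.07,"wx":0,"wy":0,"wz":0,"hand":1}]'; python3 st.py;python3 -m creep '[{"dx":0.07,"dy":0,"dz":-0.07,"wx":0,"wy":0,"wz":0,"hand":1},{"dx":0.07,"dy":0,"dz":-0.07,"wx":0,"wy":0,"wz":0,"hand":1}]'; python3 st.py
```

```text
clock: 25.65
eef_pos: [0.5679, 0.0477, 0.0493]
eef_rot: [-179.9, 46.2, -2.7]
ft_force: [-21.1, 3.2, 15.7]
gripper_width: 0.0005
q [ -3.   34.1 128.  179.5  25.8 -89.7] lean 43.8
t 25.65 shelf mm [-145.6   88.4   49.3] F [-21.2   2.2  15.7] w 0.0
clock: 25.9
eef_pos: [0.5681, 0.0478, 0.0491]
eef_rot: [-179.9, 46.3, -2.7]
ft_force: [-25.3, 2.6, 18.7]
gripper_width: 0.0004
q [ -3.   34.1 127.9 179.5  25.6 -89.7] lean 43.7
t 25.9 shelf mm [-145.5   88.4   49.1] F [-25.4   1.4  18.7] w 0.0
```

Left is hard against the rail: 25 N and the tip no longer moves. Next is the right side.

```bash
python3 -m creep '[{"dx":-0.3,"dy":0,"dz":0.3,"wx":0,"wy":0,"wz":0,"hand":1},{"dx":-1.6,"dy":0,"dz":1.7,"wx":0,"wy":0,"wz":0,"hand":1},{"dx":-2.4,"dy":2,"dz":2.5,"wx":0,"wy":0,"wz":0,"hand":1},{"dx":-2.4,"dy":6,"dz":2.5,"wx":0,"wy":0,"wz":0,"hand":1},{"dx":-2.4,"dy":10,"dz":2.5,"wx":0,"wy":0,"wz":0,"hand":1},{"dx":-2.4,"dy":14,"dz":2.5,"wx":0,"wy":0,"wz":0,"hand":1},{"dx":-2.4,"dy":16.6,"dz":2.5,"wx":0,"wy":0,"wz":0,"hand":1},{"dx":-2.4,"dy":16.6,"dz":2.5,"wx":0,"wy":0,"wz":0,"hand":1},{"dx":-2.4,"dy":16.6,"dz":2.5,"wx":0,"wy":0,"wz":0,"hand":1}]'; python3 st.py -150 -77 50 44.1; XMIN=-210 python3 chest.py top18
```

```text
clock: 27.02
eef_pos: [0.5296, -0.1165, 0.0498]
eef_rot: [-179.9, 45.9, -2.8]
ft_force: [-0.5, 1.1, -0.5]
gripper_width: 0.0
q [-31.5  33.4 132.1 140.9  32.  -76.8] lean 44.1
t 27.02 shelf mm [-176.3  -77.4   49.8] F [-0.5  1.  -0.5] w 0.0
rel [ 1.82 -0.05 -1.9 ] [-0.2  0.  -0.1]
lid y -94.4 106.2 n 2107
back edge slope deg -0.21 n 47 sd 0.91 x at right/left end [-2.5 -1.8]
left ear front x -121.7
right ear front x -121.6
rect [-62.3   5.7] [200.1 124.3] 89.6
cup rim [-82.7 -24.4 143.4] 50
```

```bash
python3 -m creep '[{"dx":0.8,"dy":0,"dz":-0.85,"wx":0,"wy":0,"wz":0,"hand":1},{"dx":1.5,"dy":0,"dz":-1.55,"wx":0,"wy":0,"wz":0,"hand":1},{"dx":1.8,"dy":0,"dz":-1.87,"wx":0,"wy":0,"wz":0,"hand":1},{"dx":2.0,"dy":0,"dz":-2.08,"wx":0,"wy":0,"wz":0,"hand":1},{"dx":2.15,"dy":0,"dz":-2.22,"wx":0,"wy":0,"wz":0,"hand":1},{"dx":2.15,"dy":0,"dz":-2.22,"wx":0,"wy":0,"wz":0,"hand":1}]'; python3 st.py;  python3 -m creep '[{"dx":0.1,"dy":0,"dz":-0.1,"wx":0,"wy":0,"wz":0,"hand":1},{"dx":0.1,"dy":0,"dz":-0.1,"wx":0,"wy":0,"wz":0,"hand":1}]'; python3 st.py
```

```text
clock: 27.82
eef_pos: [0.5593, -0.1182, 0.0496]
eef_rot: [-179.8, 46.0, -2.8]
ft_force: [-10.4, 0.1, 7.0]
gripper_width: 0.0002
q [-29.2  34.2 127.6 139.9  28.6 -73. ] lean 44.0
t 27.82 shelf mm [-146.6  -77.7   49.6] F [-10.3  -0.4   7. ] w 0.0
clock: 28.08
eef_pos: [0.5601, -0.1184, 0.0496]
eef_rot: [-179.8, 46.1, -2.8]
ft_force: [-13.9, -0.8, 10.6]
gripper_width: 0.0002
q [-29.1  34.2 127.5 139.9  28.5 -72.9] lean 43.9
t 28.07 shelf mm [-145.7  -78.    49.6] F [-13.9  -1.5  10.6] w 0.0
```

```bash
python3 -m creep '[{"dx":0.1,"dy":0,"dz":-0.1,"wx":0,"wy":0,"wz":0,"hand":1},{"dx":0.1,"dy":0,"dz":-0.1,"wx":0,"wy":0,"wz":0,"hand":1}]'; python3 st.py|tail -1;  python3 -m creep '[{"dx":0.07,"dy":0,"dz":-0.07,"wx":0,"wy":0,"wz":0,"hand":1},{"dx":0.07,"dy":0,"dz":-0.07,"wx":0,"wy":0,"wz":0,"hand":1}]'; python3 st.py|tail -1
```

```text
clock: 28.32
eef_pos: [0.5604, -0.1184, 0.0493]
eef_rot: [-179.8, 46.2, -2.8]
ft_force: [-22.3, -2.5, 16.0]
gripper_width: 0.0004
t 28.32 shelf mm [-145.4  -77.9   49.3] F [-22.2  -3.5  16. ] w 0.0
clock: 28.58
eef_pos: [0.5606, -0.1184, 0.0492]
eef_rot: [-179.8, 46.2, -2.9]
ft_force: [-28.0, -2.5, 20.8]
gripper_width: 0.0004
t 28.57 shelf mm [-145.2  -77.9   49.2] F [-27.9  -3.8  20.8] w 0.0
```

```bash
python3 -m creep '[{"dx":-0.3,"dy":0,"dz":0.3,"wx":0,"wy":0,"wz":0,"hand":1},{"dx":-1.6,"dy":0,"dz":1.7,"wx":0,"wy":0,"wz":0,"hand":1},{"dx":-4.2,"dy":0,"dz":4.3,"wx":0,"wy":0,"wz":0,"hand":1},{"dx":-5.6,"dy":0,"dz":5.7,"wx":0,"wy":0,"wz":0,"hand":1},{"dx":-5.6,"dy":0,"dz":5.7,"wx":0,"wy":0,"wz":0,"hand":1},{"dx":-5.6,"dy":0,"dz":5.7,"wx":0,"wy":0,"wz":0,"hand":1}]'; python3 st.py;XMIN=-210 python3 chest.py top19
python3 - <<'E'
from h import *
_,p,d=snap('scene','scene19.png')
v,u=np.mgrid[0:384,0:512];S=toshelf(world('scene',np.c_[u.ravel(),v.ravel(),d.ravel()]))*1000
h=cv2.cvtColor(p,cv2.COLOR_RGB2HSV).reshape(-1,3)
m=(h[:,0]>100)&(h[:,0]<125)&(h[:,1]>100)&(abs(S[:,0])<60)&(abs(S[:,1])<105)&(S[:,2]>32)&(S[:,2]<86)
B=S[m];print(len(B))
for a,b in((-100,-50),(-50,0),(0,50),(50,110)):
    q=B[(B[:,1]>a)&(B[:,1]<b)];print(a,len(q),np.percentile(q[:,0],[10,50,90]).round(1) if len(q) else '')
# rail top near edge
m=(S[:,2]>24)&(S[:,2]<33)&(abs(S[:,0])<25)&(abs(S[:,1])<150)
print('rail top x',np.percentile(S[m,0],[3,50,97]).round(1),m.sum())
a=cv2.imread('pics/scene19.png')[150:320,160:360];cv2.imwrite('pics/m19.png',cv2.resize(a,(700,595),interpolation=2))
E
```

```text
clock: 29.32
eef_pos: [0.4857, -0.1153, 0.0507]
eef_rot: [-179.9, 45.8, -2.8]
ft_force: [0.2, -0.8, -0.3]
gripper_width: 0.0004
q [-35.8  32.7 138.5 141.   37.1 -82. ] lean 44.2
t 29.32 shelf mm [-220.2  -78.2   50.7] F [ 0.2 -0.8 -0.3] w 0.0
lid y -94.3 105.9 n 2123
back edge slope deg 0.11 n 45 sd 0.89 x at right/left end [-1.1 -1.5]
left ear front x -121.6
right ear front x -121.8
rect [-61.3   6. ] [123.6 200.1] 0.3
cup rim [-79.7 -24.7 143.2] 53
659
-100 194 [-42.4  -0.8   0.8]
-50 163 [-1.4 -0.1  1.1]
0 174 [-1.5 -0.3  1.1]
50 128 [-1.7 -0.4  0.9]
rail top x [-0.9  8.2 15. ] 609
```

View pics/m19.png

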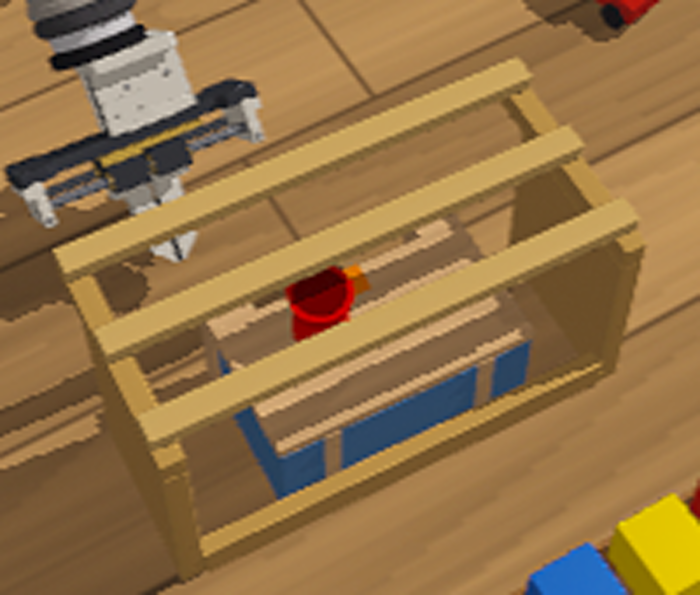

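The picture shows the chest's blue back flat along the rail, from (280,490) to (530,380), and the cup upright at (320,300). The fingers are clear of everything at (175,250). The back face measures x ≈ -0.3 mm along its whole width, so I'm handing in.

```bash
python3 -c "
from h import *
print(manip.hand_in())"
```

```text
the job is handed in; nothing more can be done
None
```

The chest is home against the back rail, and the job was handed in at about 29 s of the 69 s allowed. No verdict was reported.

**What I did:** I pushed the corner posts in turn with the closed fingertips, tool leaning about 44 degrees: left, right, left, right, left, right, left, right. The measured slew stayed within about 8 degrees. I then pressed each side onto the rail until the tip stopped moving, at about 25 N on the left and 28 N on the right (wrist readings).

**Last checks:**
- **Back edge:** the chest's back face was within about 1 mm of the rail face along its whole width in the scene camera. The top view gave -1.1 and -1.5 mm at the two ends.
- **Angle and position:** the chest was about 0.1 degrees off the shelf and 6 mm to the left of its middle.
- **Egg cup:** it was upright on the lid, with its rim at about 143 mm.
- **Robot:** the arm was 70 mm or more clear of the chest, and the wrist force was near zero.

**What went wrong or was not checked:**
- **Wrist limit:** joint 5 first ran into its limit, so I re-posed the wrist in free air before any push.
- **Top-view readings:** while the chest was under the slats, some readings were unusable because the slats or gripper hid its edges. I used the unobstructed edges and the fingertip position for those.
- **Other toys:** I only saw that the toys looked unmoved in the pictures and did not measure their positions at the end. The tool did not come near them.

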